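# Isolate the indexing head and hold its index plunger out

### The arm

A 6-joint arm with a two-finger parallel gripper is mounted at the origin on the work surface. World frame = base frame: x ahead of the robot, y to its left, z up, the work surface at z = 0. Lengths are in m, angles in rad, forces in N, time in s.
With the tool pointing down it reaches from about 0.225 to 0.725 m from the base axis. Payload 3.1 kg.
Tool frame: the origin (TCP) lies at the centre of the arm's flange, where the gripper is bolted on; the fingertips stand 173 mm ahead of it and the grasp point (between the pads) lies 155 mm ahead of it; z points along the fingers, y is the direction in which the jaws open and shut (so a half turn about z gives the same grasp; the last joint's range is limited). The gripper opens to 85 mm and grips with 20 to 120 N. Pads are 22 mm wide; open, the fingers measure 114 mm over their backs; the gripper's body (76 mm by 85 mm) begins 54 mm behind the grasp point. The pads swing forward as they close: fully open they stand 13 mm farther back than shut.
Start: joints at [-1.401, 0.048, 0.099, 1.622, 0, 1.443], TCP at [0.154, -0.502, 0.405] pointing down, gripper open.
Joint ranges: [-2.91, 2.91], [-0.99, 1.94], [-1.21, 1.42], [-2.12, 2.29], [-1.49, 1.47], [-3.14, 3.14]. Speed limits (rad/s): [2.79, 2.79, 3.14, 3.14, 3.14, 3.14].

### API

Orientations are given as a unit quaternion [x, y, z, w].
In Python, from rig import sensors, imaging, bot, models gives the robot as it stands. The module is installed in compiled form; this text tells all that it offers.
- The arm moves only by the tool step_arm, never from a script. Its argument "rows" is text: rows parted by semicolons, each of 7 numbers parted by spaces: the opening, from 0 (shut) to 1 (fully open), then the shift along the world's x, y, z in cm, then the turn, a rotation vector about the world's x, y, z in rad. In form: hand x y z rx ry rz; .... A call has 1 to 5 rows; each row is the pose to reach, as a shift and turn from the pose commanded when the call began; what a row does not reach only later rows make up. A row lasts 1/12 s, in which the tool goes at most 41.7 mm and 7.16 degrees, less where a joint would pass 70% of its speed; a pose out of reach is approached as far as the arm can. A call with a gripper value outside its range is refused whole. The fingers move at their own pace and stop on an object; the grip force is fixed at half the most. Time passes only in rows, so rows that repeat a pose let the fingers close. It gives the time, the measured TCP pose, the force and the opening at its end, in the units of the state.
- sensors.observe(): the state, without advancing time (a new reading comes with each control period).
- imaging.grab_frame(name): name is "side" or "top" or "wrist"; returns the picture (384x512x3 uint8, red, green, blue); there is no depth.
- imaging.camera_model(name): a dict with "fx", "fy", "cx", "cy" (pixels), "cam_to_world" (4x4, takes a point from camera to world coordinates); the wrist camera has in their place "T_tool_cam" (4x4, takes a point from camera to tool coordinates, whose origin is the TCP and whose axes are the flange's). Camera axes: x right, y down, z forward; pixel columns grow to the right and rows downward; lengths in m; the calibration is good to about 2 mm. The wrist camera is an equidistant fisheye: a pixel r from the principal point sees the ray r / f radians off the axis. A picture is of the moment at which its call begins: read the wrist's pose just before it. camera_model takes no time and is no camera call.
- bot.finish_job(): hands the job in, once; it reports no verdict.
Trained networks look in the newest picture that a camera, given by its name, has taken for a name from the list of things; names that differ only in an ending like _2 or _b are one class to them, and where a whole thing is asked for, a point or a joint stands for the part that bears it (a point fixed in the world has none). Each returns a list of dicts, best first, with "conf" (0 to 1); they miss things now and then, are a little off and sometimes report something else, mostly with a low value. They report only what shows in the picture. A call takes as long as a camera call. They do not tell look-alikes from the thing itself.
- models.look_for(label, camera): "centre" ([x, y, z] in m, in the coordinates of the camera as it stood for that picture, good to about 4 mm: the middle of the surface that is visible of it).
- models.cut_out(label, camera): "mask" (384x512 bool, what is visible of it).
The state is a dict: "clock": time; "joint_positions": joint angles; "dq": joint speeds; "tau": joint torques, N m; "position": TCP position; "orientation": TCP orientation; "force": force on the tool from outside, world axes, zero at the start; "torque": the same for the moment, N m; "gripper_width": finger opening in m.
Only numpy, scipy, OpenCV 4.12 (cv2) and the standard library are available. Lean on these libraries where they do the work, as an engineer would, in place of code of your own. Each camera call takes 0.05 s, during which the arm holds its last target.

### The job

The drive of the blue indexing head is still switched on. First flip the red isolator lever right over from the green-marked side to the red-marked side so that it stays there; only after that grip the black knob of the index plunger and pull it straight up, against its spring, fully to its stop, so that the pin is out of its hole in the plate. Finish while still holding the plunger up there with the gripper (do not let it go), with the lever still off and without shifting the loose bolt, parallel, clamp arm and dial indicator.

Things in the scene. Friction and masses are not known exactly. Their poses are not given: they have to be found in the camera images.
- indexer: Fixed blue indexing head; base 160 (x) x 220 (y) x 30 mm, origin at the centre of its underside, z up. Fixed steel plate on it, 140 mm diameter, top at 52 mm, with a ring of dark holes. A blue bracket (arm 34 mm wide in x, y = 10 to 105 mm, top at 95 mm) carries the plunger at x = 0, y = 25 mm, upright in a brass barrel, 20 mm diameter, top at 115 mm.
- knob_mid (a point): Centre of the black pull knob of the plunger (yellow dot on top): upright cylinder, 30 mm diameter, 28 mm high, this point on its axis, 14 mm below its top; 132 mm above the table when the pin is seated. The barrel below is narrower: fingers may reach 20 mm below the knob beside it.
- plunger (a joint): Upward travel of the index plunger in m: 0 = pin seated in its hole, 0.018 = fully up at its stop. The pin stands 14 mm deep in the plate, so it is clear from 0.014. A spring pulls it down with about 6 N when seated, 11 N fully up (weight and friction add about 1 N); let go, it snaps back.
- isolator_box: Grey drive isolator box, fixed: 110 (x) x 80 (y) x 50 mm, origin at the centre of its underside, z up. Green bar on its top at the -x end (on), red bar at the +x end (off). The lever swings in its x-z plane about an axis along y, 62 mm above the table, between two dark cheeks that rise to 70 mm.
- lever_pivot (a point): Point on the lever's hinge axis, middle of the lever, 62 mm above the table.
- lever_grip (a point): Middle of the lever's red cross bar (14 mm thick, 62 mm long along the box's y), 65 mm from the hinge axis. At the start it lies 42 mm to the green (-x) side of the pivot and 50 mm above it.
- isolator (a joint): Lever angle in rad: 0 = on, leaning 40 degrees to the green (-x) side at its stop; 0.7 = upright; 1.4 = off, leaning 40 degrees to the red (+x) side at its stop. Over-centre: past upright it falls by its own weight to that stop and stays there. About 1 to 2 N sideways at the red bar moves it.
- t_bolt: Loose rusty T-bolt lying flat, 87 mm long, 28 mm high; origin under it, near its middle. Leave alone.
- parallel: Loose black-oxide parallel, bar 120 x 14 x 28 mm standing on its long edge; origin at the centre of its underside. Leave alone.
- clamp_arm: Loose green swing clamp arm lying flat, about 113 mm long, 28 mm high; origin under it, near its middle. Leave alone.
- dial: Loose chrome dial indicator lying on its back, 58 mm diameter, 23 mm high, with a stem, 112 mm long in all; origin under it, 18 mm from the dial centre towards the stem (+x). Leave alone.
Not all that is in view belongs to the job. Several things look just like the isolator_box: the one meant starts farthest to the robot's left.

How it is judged:
On the way, in this order (a step that is already met when the one before it is completed fails the run):
1. the isolator lever is over at its off stop (joint above 1.25 rad) (value of joint isolator above 1.25 rad), for 0.3 s.
2. then the plunger is pulled up at least 15.5 mm of its 18 mm by the gripper (value of joint plunger above 0.0155 m and contact force between the fingers and plunger_c0 above 2 N), for 0.3 s.
At the end, for the whole second after the job is handed in: The isolator lever rests at off (above 1.25 of 1.4 rad), the plunger is held at least 15.5 mm up (stop at 18 mm, clear of the hole from 14 mm) with the fingers bearing on the knob with more than 2 N, and each loose thing lies within 20 mm of where it started (all of step 2 and value of joint isolator above 1.25 rad and distance of each of t_bolt, parallel, clamp_arm, dial from where it was at the start of the episode below 0.02 m); the arm keeps its last pose, push and grip.
It fails at once if the plunger is pulled more than 4 mm while the isolator is not off (value of joint plunger above 0.004 m and value of joint isolator below 1.2 rad).
It fails at once if the loose t bolt is shifted by 20 mm or more (distance of t_bolt from where it was at the start of the episode above 0.02 m).
It fails at once if the loose parallel is shifted by 20 mm or more (distance of parallel from where it was at the start of the episode above 0.02 m).
It fails at once if the loose clamp arm is shifted by 20 mm or more (distance of clamp_arm from where it was at the start of the episode above 0.02 m).
It fails at once if the loose dial is shifted by 20 mm or more (distance of dial from where it was at the start of the episode above 0.02 m).
It also fails if it takes over 48 s, if anything falls off the work surface, if the arm or the gripper's body presses on something with over 40 N, if the wrist force passes 120 N, or if a joint passes its speed limit or range.

## Working session

There is one attempt and no reset: what is moved stays moved. The work goes in short steps, Python scripts to look and compute and a tool call to move; the robot and the scene stay as the last step left them, time stands still between calls to the robot, and variables do not carry over. Pictures are saved under pics/ and viewed, and the job is handed in when it is done.

Besides the shell and the picture viewer there is one more tool, called after "Emit:" as a command line: name --argument value ..., lists and objects as JSON in quotes. step_arm: Moves the arm, as the interface text tells. Its arguments: {"type":"object","properties":{"rows":{"type":"string"}},"required":["rows"]}

```bash
mkdir -p pics; cat > h.py <<'E'
import numpy as np, cv2
from rig import sensors, imaging, bot, models
def save(n,img,s=1.5):
    cv2.imwrite('pics/'+n+'.png',cv2.cvtColor(cv2.resize(img,None,fx=s,fy=s,interpolation=cv2.INTER_CUBIC),cv2.COLOR_RGB2BGR))
def w(cam,p):
    T=np.array(imaging.camera_model(cam)['cam_to_world']); return (T@np.append(p,1))[:3]
def px(cam,P):
    m=imaging.camera_model(cam);T=np.linalg.inv(np.array(m['cam_to_world']));q=T@np.append(P,1)
    return np.array([m['fx']*q[0]/q[2]+m['cx'],m['fy']*q[1]/q[2]+m['cy']])
E
python3 - <<'E'
from h import *
s=sensors.observe();print(s)
for c in ['side','top']:
    im=imaging.grab_frame(c);save(c+'0',im);np.save(c+'0.npy',im)
    print(c,np.round(np.array(imaging.camera_model(c)['cam_to_world']),3).tolist())
    for l in ['isolator_box','lever_grip','lever_pivot','knob_mid','indexer','t_bolt','parallel','clamp_arm','dial']:
        for d in models.look_for(l,c):
            print(l,round(d['conf'],2),np.round(w(c,d['centre']),3),np.round(px(c,w(c,d['centre']))))
E
```

```text
{'clock': 0.0, 'joint_positions': array([-1.40080581e+00,  4.87525310e-02,  9.75791550e-02,  1.62199746e+00,
       -1.68614228e-05,  1.44300034e+00]), 'dq': array([-6.99260663e-04, -1.05099303e-03,  3.91621620e-04, -1.70080746e-03,
       -3.17918778e-05, -9.80640295e-04]), 'tau': array([ 1.77695624e-04, -3.38784313e+01,  3.20015037e+01,  2.02366436e-02,
       -1.07923142e-04,  4.67633654e-06]), 'position': array([ 0.15398981, -0.50169145,  0.40350638]), 'orientation': array([ 9.88935164e-01,  1.48343625e-01, -3.34748308e-05, -1.18681410e-03]), 'force': array([ 0.47604271, -0.28474615,  0.28234479]), 'torque': array([ 0.01657533, -0.00399918,  0.02737698]), 'gripper_width': 0.08530281565017236}
side [[-0.994, -0.087, 0.07, 0.435], [-0.111, 0.729, -0.676, 1.061], [0.008, -0.679, -0.734, 1.293], [0.0, 0.0, 0.0, 1.0]]
isolator_box 0.82 [ 0.328 -0.464  0.057] [314. 131.]
isolator_box 0.81 [ 0.551 -0.177  0.047] [259. 173.]
isolator_box 0.76 [ 0.712 -0.269  0.05 ] [224. 154.]
isolator_box 0.74 [ 0.385 -0.255  0.049] [300. 163.]
lever_grip 0.67 [ 0.703 -0.293  0.103] [226. 141.]
lever_gr
[... 1082 characters left out ...]
0.556 -0.191  0.047] [305. 198.]
lever_pivot 0.91 [ 0.382 -0.271  0.055] [334. 253.]
lever_pivot 0.81 [ 0.716 -0.279  0.048] [330. 148.]
lever_pivot 0.57 [ 0.332 -0.478  0.047] [400. 267.]
knob_mid 0.73 [ 0.552 -0.189  0.047] [305. 199.]
knob_mid 0.57 [0.509 0.186 0.15 ] [182. 214.]
indexer 0.61 [0.515 0.162 0.05 ] [194. 214.]
indexer 0.43 [ 0.552 -0.187  0.047] [304. 199.]
indexer 0.35 [ 0.538 -0.209  0.114] [315. 202.]
t_bolt 0.59 [0.608 0.429 0.021] [113. 188.]
parallel 0.7 [0.511 0.187 0.149] [182. 214.]
parallel 0.68 [0.763 0.122 0.026] [206. 139.]
parallel 0.15 [ 0.552 -0.189  0.047] [305. 199.]
clamp_arm 0.67 [0.61  0.425 0.02 ] [114. 188.]
dial 0.85 [ 0.75  -0.13   0.023] [283. 141.]
```

View pics/top0.png

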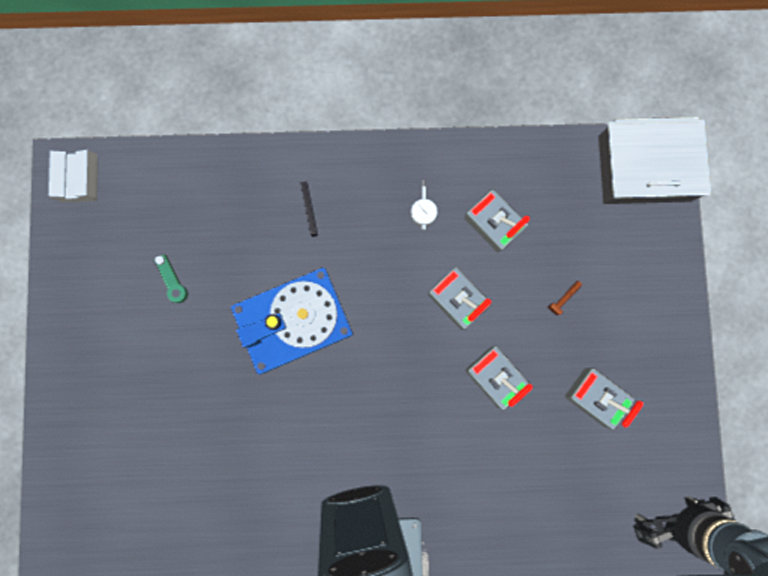

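View pics/side0.png

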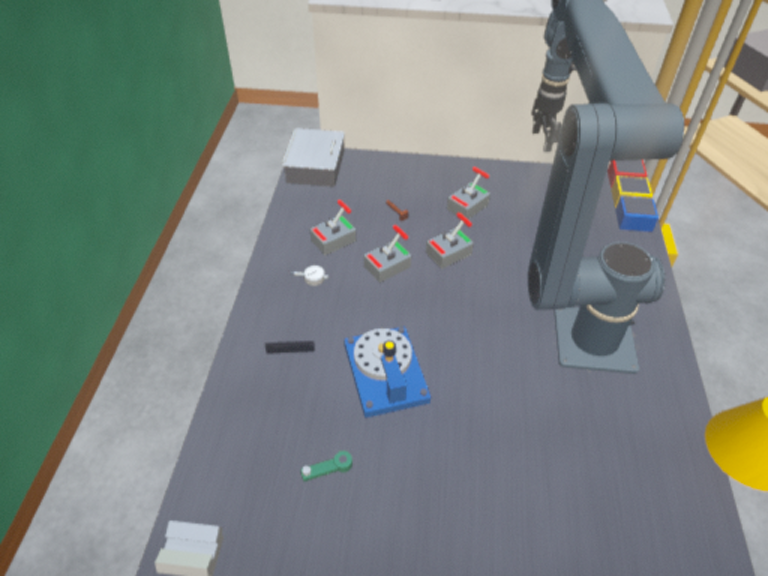

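Four look-alike boxes show in the top view, at px (306,198), (332,251), (401,265) and (332,148), with y of -0.19, -0.26, -0.47 and -0.28. The one at (306,198) has the largest y, so it is farthest to the robot's left and is the one meant. I'll enlarge it and measure the bars.

```bash
python3 - <<'E'
from h import *
im=np.load('top0.npy'); save('crop1',im[165:235,265:350],8)
save('crop2',im[165:260,145:245],6)
def ray(cam,u,v,z):
    m=imaging.camera_model(cam);T=np.array(m['cam_to_world'])
    d=T[:3,:3]@np.array([(u-m['cx'])/m['fx'],(v-m['cy'])/m['fy'],1]);o=T[:3,3]
    return o+d*(z-o[2])/d[2]
for u,v,z,n in [(296.5,188.5,.05,'red bar'),]: print(n,ray('top',u,v,z))
hsv=cv2.cvtColor(im,cv2.COLOR_RGB2HSV)
red=((hsv[...,0]<8)|(hsv[...,0]>172))&(hsv[...,1]>150)&(hsv[...,2]>90)
blue=(hsv[...,0]>100)&(hsv[...,0]<125)&(hsv[...,1]>150)&(hsv[...,2]>60)
grn=(hsv[...,0]>45)&(hsv[...,0]<80)&(hsv[...,1]>120)
yel=(hsv[...,0]>22)&(hsv[...,0]<35)&(hsv[...,1]>150)
for n,mk,z0,roi in [('red',red,None,(265,350,165,235)),('grn',grn,.05,(265,350,165,235)),('yel',yel,.146,(145,245,165,260)),('blue',blue,.03,(145,245,165,260))]:
    a=np.zeros(mk.shape,np.uint8);x0,x1,y0,y1=roi;a[y0:y1,x0:x1]=mk[y0:y1,x0:x1]
    N,L,S,C=cv2.connectedComponentsWithStats(a)
    for i in range(1,N):
        if S[i,4]>8:
            pts=np.argwhere(L==i)[:,::-1].astype(np.float32)
            r=cv2.minAreaRect(pts)
            print(n,S[i,4],C[i],'rect',r)
            for z in ([.05,.112] if z0 is None else [z0]):
                print('  z',z,ray('top',*C[i],z), [ray('top',*b,z)[:2].round(3).tolist() for b in cv2.boxPoints(r)])
E
```

```text
red bar [ 0.58706432 -0.16442707  0.05      ]
red 68 [297.07352941 188.05882353] rect ((297.0000305175781, 188.5), (3.5355331897735596, 17.677669525146484), 45.0)
  z 0.05 [ 0.58842744 -0.16631402  0.05      ] [[0.572, -0.141], [0.611, -0.183], [0.602, -0.191], [0.563, -0.149]]
  z 0.112 [ 0.58111404 -0.15851344  0.112     ] [[0.565, -0.135], [0.602, -0.174], [0.594, -0.182], [0.557, -0.142]]
red 79 [319.2278481 206.2278481] rect ((319.2500305175781, 206.25003051757812), (3.535533905029297, 18.384775161743164), 45.0)
  z 0.05 [ 0.52843511 -0.23414966  0.05      ] [[0.512, -0.209], [0.553, -0.252], [0.544, -0.26], [0.504, -0.216]]
  z 0.112 [ 0.52395033 -0.22315065  0.112     ] [[0.509, -0.199], [0.547, -0.24], [0.539, -0.247], [0.501, -0.206]]
grn 13 [310.30769231 213.46153846] rect ((310.19232177734375, 213.5384521484375), (4.437601566314697, 2.4961509704589844), 56.30992889404297)
  z 0.05 [ 0.50631113 -0.20480787  0.05      ] [[0.51, -0.197], [0.514, -0.204], [0.502, -0.211], [0.498, -0.205]]
yel 20 [201.2  208.95] rect ((201.0, 209.0), (4.0, 4.0), 90.0)
  z 0.146 [0.52336198 0.12973877 0.146     ] [[0.529, 0.136], [0.529, 0.124], [0.517, 0.125], [0.518, 0.136]]
yel 38 [180.92105263 214.05263158] rect ((180.75001525878906, 214.25003051757812), (5.656853675842285, 6.363960266113281), 45.0)
  z 0.146 [0.51007976 0.18935163 0.146     ] [[0.509, 0.202], [0.522, 0.189], [0.51, 0.177], [0.497, 0.191]]
blue 1693 [185.99054932 217.94034259] rect ((192.9047088623047, 213.961181640625), (49.2347297668457, 70.48085021972656), 67.16634368896484)
  z 0.03 [0.50445324 0.19135169 0.03      ] [[0.549, 0.304], [0.632, 0.093], [0.484, 0.035], [0.403, 0.243]]
```

View pics/crop1.png

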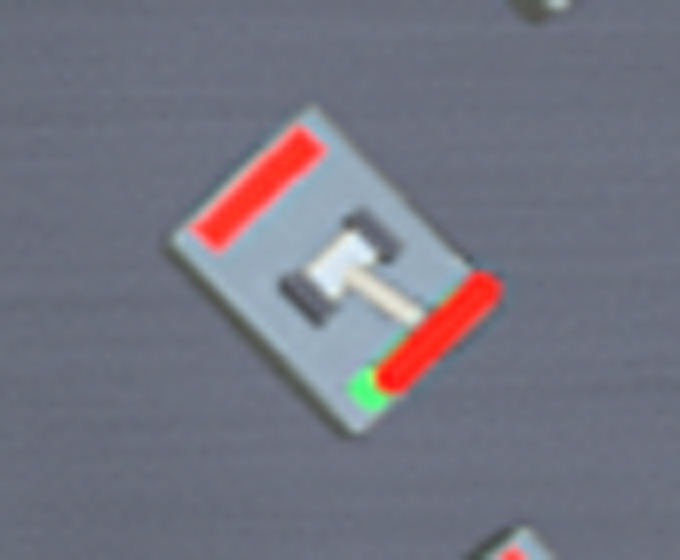

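View pics/crop2.png

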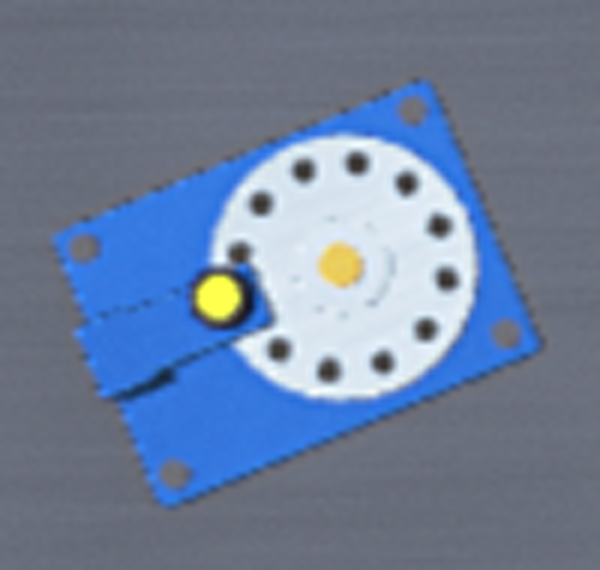

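The crop shows the grey box with its red bar free at upper left and the lever's red cross bar lying over the green bar at lower right, so the lever is on. The estimates are:
- **Lever:** grip at about (0.524,-0.223,0.112), pivot at about (0.555,-0.194), box yaw about 43°.
- **Knob:** about (0.510,0.189).

I'll shut the gripper and go to a point behind the lever.

Emit:
step_arm --rows "0 3.2 2.35 0 0 0 0.09; 0 6.4 4.7 0 0 0 0.18; 0 9.6 7.05 0 0 0 0.27; 0 12.8 9.4 0 0 0 0.36; 0 16 11.7 0 0 0 0.45"

```text
clock: 1.42
position: [0.3151, -0.3836, 0.4049]
orientation: [0.93, 0.367, 0.0, 0.0]
force: [1.5, -1.9, -0.6]
gripper_width: 0.0256
```

Emit:
step_arm --rows "0 3.2 2.35 0 0 0 0; 0 6.4 4.7 0 0 0 0; 0 9.6 7.05 0 0 0 0; 0 12.8 9.4 0 0 0 0; 0 16 11.7 0 0 0 0"

```text
clock: 1.83
position: [0.4754, -0.2663, 0.4049]
orientation: [0.931, 0.365, 0.0, 0.0]
force: [0.7, -1.6, 0.0]
gripper_width: 0.0
```

Emit:
step_arm --rows "0 0 0 0 0 0 0; 0 0 0 0 0 0 0; 0 0 0 0 0 0 0; 0 0 0 0 0 0 0"

```text
clock: 2.17
position: [0.4733, -0.2686, 0.4048]
orientation: [0.931, 0.365, -0.0, 0.0]
force: [0.1, -0.5, 0.0]
gripper_width: -0.0
```

Emit:
step_arm --rows "0 0 0 -3.5 0 0 0; 0 0 0 -7 0 0 0; 0 0 0 -10.5 0 0 0; 0 0 0 -13.2 0 0 0; 0 0 0 -13.2 0 0 0"

```text
clock: 2.58
position: [0.4703, -0.2673, 0.2653]
orientation: [0.931, 0.364, -0.004, -0.006]
force: [-0.8, 0.7, -1.1]
gripper_width: -0.0001
```

```bash
python3 - <<'E'
from h import *
s=sensors.observe();print(s['position'],s['force'])
im=imaging.grab_frame('side');save('s1',im[90:240,170:370],4)
im=imaging.grab_frame('top');save('t1',im[150:290,230:430],4)
im=imaging.grab_frame('wrist');save('w1',im)
E
```

```text
[ 0.47028608 -0.26734949  0.26534978] [-0.81004306  0.73196034 -1.07455299]
```

View pics/s1.png

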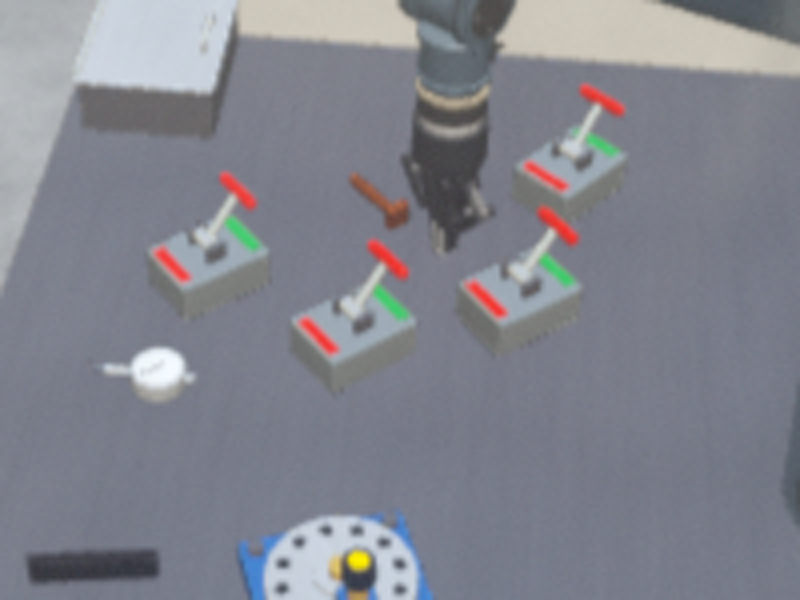

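View pics/w1.png

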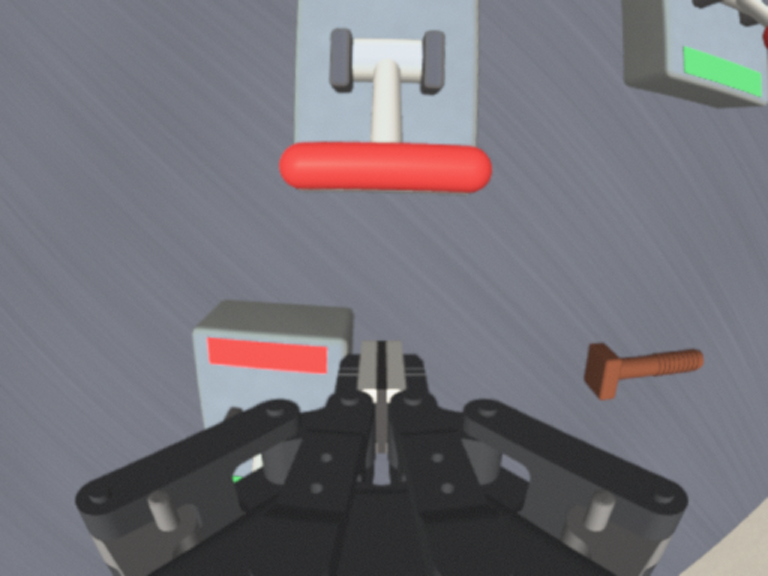

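The wrist view shows the lever dead ahead, with the cross bar at (387,167) and the shut fingers at (381,350), aligned with the box axis. I'll push along (0.731,0.682).

Emit:
step_arm --rows "0 1 0.9 0 0 0 0; 0 2 1.85 0 0 0 0; 0 3 2.8 0 0 0 0; 0 3.8 3.5 0 0 0 0; 0 4.5 4.2 0 0 0 0"

```text
clock: 3.15
position: [0.5205, -0.2254, 0.2745]
orientation: [0.931, 0.366, -0.0, 0.002]
force: [-1.1, -1.6, 1.1]
gripper_width: 0.0001
```

Emit:
step_arm --rows "0 0.7 0.65 0 0 0 0; 0 1.4 1.3 0 0 0 0; 0 2.1 1.95 0 0 0 0; 0 2.8 2.6 0 0 0 0; 0 3.5 3.25 0 0 0 0"

```text
clock: 3.57
position: [0.5547, -0.1924, 0.2721]
orientation: [0.931, 0.365, -0.0, -0.001]
force: [0.6, 0.4, 0.7]
gripper_width: -0.0002
```

Emit:
step_arm --rows "0 0.3 0.3 0 0 0 0; 0 0.3 0.3 0 0 0 0; 0 0.3 0.3 0 0 0 0; 0 0.3 0.3 0 0 0 0"

```text
clock: 3.9
position: [0.5569, -0.1905, 0.2726]
orientation: [0.931, 0.365, -0.0, -0.0]
force: [0.0, -0.1, 0.1]
gripper_width: 0.0002
```

```bash
python3 - <<'E'
from h import *
s=sensors.observe();print(s['position'],s['force'])
im=imaging.grab_frame('side');save('s2',im[90:240,170:370],4)
im=imaging.grab_frame('wrist');save('w2',im)
E
```

```text
[ 0.55685068 -0.19050507  0.27258144] [ 0.0059821  -0.09993943  0.11963798]
```

View pics/s2.png

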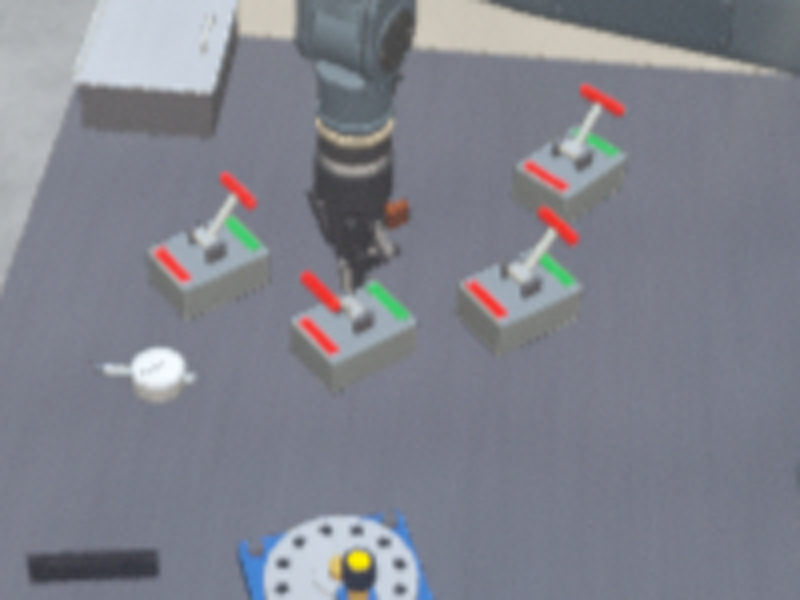

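View pics/w2.png

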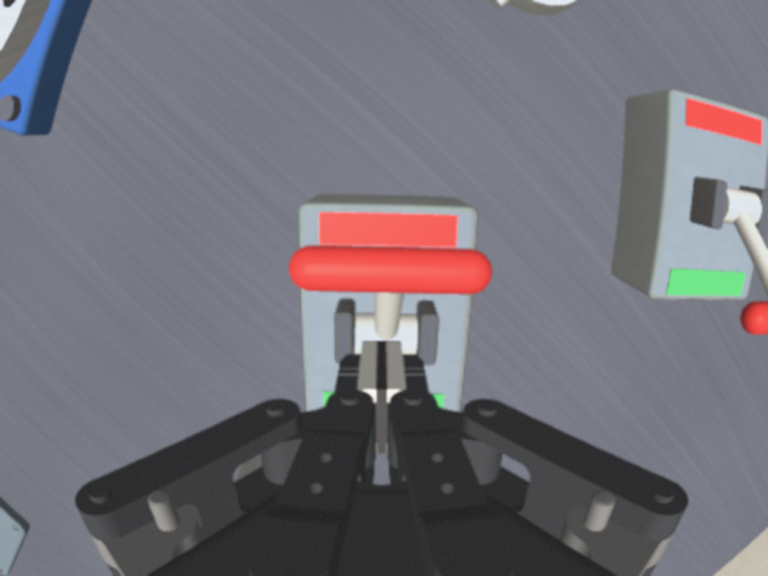

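The lever now lies on the red side: side crop bar at (322,290), wrist bar at (390,270) next to the red bar, and the contact force is about 0. Next I'll lift, move over to the knob and open the gripper.

Emit:
step_arm --rows "0 0 0 3.5 0 0 0; 0 0 0 7 0 0 0; 0 0 0 10.5 0 0 0; 0.5 -0.5 4 12 0 0 0; 1 -1 8 12 0 0 0"

```text
clock: 4.42
position: [0.5477, -0.1123, 0.3984]
orientation: [0.932, 0.363, 0.004, 0.003]
force: [0.9, 0.2, -0.7]
gripper_width: 0.0237
```

Emit:
step_arm --rows "1 -0.5 4 0 0 0 0; 1 -1 8 0 0 0 0; 1 -1.5 12 0 0 0 0; 1 -2 16 0 0 0 0; 1 -2.5 20 0 0 0 0"

```text
clock: 4.83
position: [0.5213, 0.0909, 0.3931]
orientation: [0.931, 0.365, 0.0, 0.0]
force: [0.7, 0.4, 0.0]
gripper_width: 0.0834
```

Emit:
step_arm --rows "1 -0.3 2 0 0 0 0; 1 -0.3 4 0 0 0 0; 1 -0.3 4 0 0 0 0; 1 -0.3 4 0 0 0 0; 1 -0.3 4 0 0 0 0"

```text
clock: 5.25
position: [0.519, 0.129, 0.3927]
orientation: [0.931, 0.365, -0.0, 0.0]
force: [0.9, 0.0, -1.0]
gripper_width: 0.0853
```

```bash
python3 - <<'E'
from h import *
from scipy.spatial.transform import Rotation as R
s=sensors.observe();print(s['position'],s['orientation'],s['joint_positions'])
im=imaging.grab_frame('wrist');save('w3',im)
m=imaging.camera_model('wrist');Tc=np.array(m['T_tool_cam'])
T=np.eye(4);T[:3,:3]=R.from_quat(s['orientation']).as_matrix();T[:3,3]=s['position'];T=T@Tc
hsv=cv2.cvtColor(im,cv2.COLOR_RGB2HSV)
yel=((hsv[...,0]>22)&(hsv[...,0]<35)&(hsv[...,1]>150)&(hsv[...,2]>120)).astype(np.uint8)
N,L,S,C=cv2.connectedComponentsWithStats(yel)
for i in range(1,N):
  if S[i,4]>20:
    p=C[i]-[m['cx'],m['cy']];f=m['fx'];r=np.hypot(*p);th=r/f
    d=T[:3,:3]@np.append(np.sin(th)*p/r,np.cos(th));o=T[:3,3]
    print(S[i,4],C[i],o+d*(.146-o[2])/d[2])
for d in models.look_for('knob_mid','wrist'): print(d['conf'],(T@np.append(d['centre'],1))[:3])
im=imaging.grab_frame('top');save('t3',im[150:290,130:330],4)
E
```

```text
[0.5190458  0.12898011 0.39273256] [ 9.31009453e-01  3.64994934e-01 -8.95717237e-05  2.97820039e-04] [ 1.18312889e-01  7.11224341e-02  9.95512362e-02  1.59924804e+00
 -6.21574398e-04  2.51265079e+00]
0.57 [0.51573798 0.187802   0.14835225]
```

View pics/w3.png

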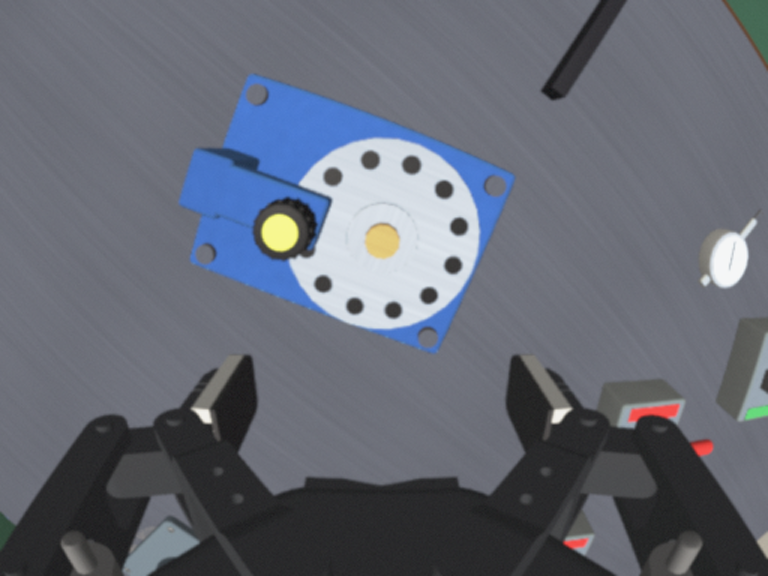

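```bash
python3 - <<'E'
from h import *
from scipy.spatial.transform import Rotation as R
s=sensors.observe()
im=imaging.grab_frame('wrist')
m=imaging.camera_model('wrist');Tc=np.array(m['T_tool_cam'])
T=np.eye(4);T[:3,:3]=R.from_quat(s['orientation']).as_matrix();T[:3,3]=s['position'];T=T@Tc
hsv=cv2.cvtColor(im,cv2.COLOR_RGB2HSV)
yel=((hsv[...,0]>24)&(hsv[...,0]<36)&(hsv[...,1]>90)&(hsv[...,2]>150)).astype(np.uint8)
N,L,S,C=cv2.connectedComponentsWithStats(yel)
for i in range(1,N):
  if S[i,4]>20:
    p=C[i]-[m['cx'],m['cy']];f=m['fx'];r=np.hypot(*p);th=r/f
    d=T[:3,:3]@np.append(np.sin(th)*p/r,np.cos(th));o=T[:3,3]
    P=o+d*(.147-o[2])/d[2]
    print(S[i,4],C[i]*1.5,P,'shift cm',(P-s['position'])[:2]*100)
E
```

```text
487 [278.22073922 231.85010267] [0.50930625 0.18873154 0.147     ] shift cm [-0.9898972   6.02829857]
```

The dot is at (278,232) in the enlarged wrist view, which gives the knob at (0.509,0.189), in agreement with the top view. I'll move over it and come down.

Emit:
step_arm --rows "1 -0.5 3 0 0 0 0; 1 -0.95 6 0 0 0 0; 1 -0.95 6 -3 0 0 0; 1 -0.95 6 -5 0 0 0; 1 -0.95 6 -5 0 0 0"

```text
clock: 5.87
position: [0.5082, 0.1891, 0.3376]
orientation: [0.931, 0.365, -0.004, -0.001]
force: [-0.7, 0.0, -1.2]
gripper_width: 0.0857
```

```bash
python3 - <<'E'
from h import *
s=sensors.observe();print(s['position'],s['force'])
im=imaging.grab_frame('wrist');save('w4',im)
E
```

```text
[0.50815382 0.18909958 0.33758696] [-0.66778425  0.0264419  -1.17617062]
```

View pics/w4.png

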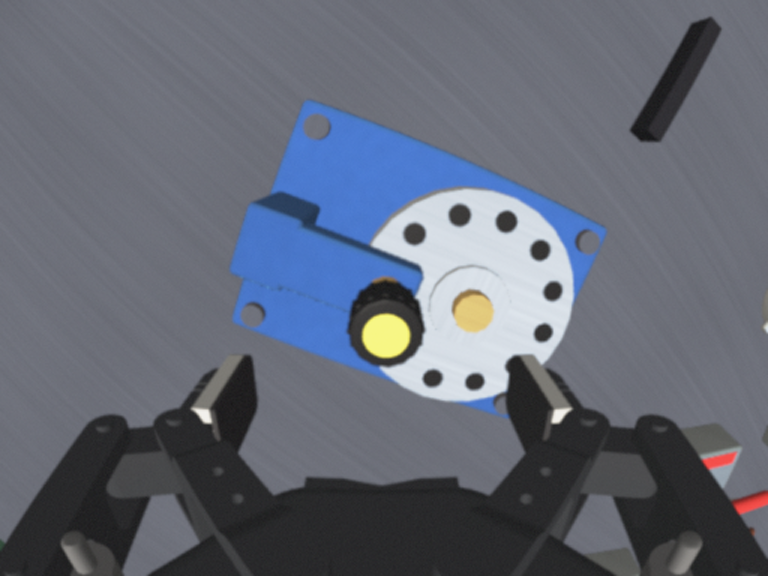

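The dot at (386,335) lies midway between the pads (finger midline at 381). I'll finish the descent and close.

Emit:
step_arm --rows "1 0.1 0 -3 0 0 0; 1 0.1 0 -5.5 0 0 0; 1 0.1 0 -5.7 0 0 0; 1 0.1 0 -5.7 0 0 0; 1 0.1 0 -5.7 0 0 0"

```text
clock: 6.33
position: [0.5113, 0.1893, 0.2878]
orientation: [0.931, 0.365, 0.001, 0.0]
force: [-0.4, -1.0, 0.1]
gripper_width: 0.085
```

Emit:
step_arm --rows "0 0 0 0 0 0 0; 0 0 0 0 0 0 0; 0 0 0 0 0 0 0; 0 0 0 0 0 0 0; 0 0 0 0 0 0 0"

```text
clock: 6.75
position: [0.5106, 0.1899, 0.2869]
orientation: [0.931, 0.365, 0.001, -0.001]
force: [0.5, -0.3, -1.2]
gripper_width: 0.0289
```

Emit:
step_arm --rows "0 0 0 0 0 0 0; 0 0 0 0 0 0 0; 0 0 0 0 0 0 0; 0 0 0 0 0 0 0; 0 0 0 0 0 0 0"

```text
clock: 7.17
position: [0.5105, 0.1899, 0.2868]
orientation: [0.931, 0.365, 0.001, -0.0]
force: [-1.2, 0.0, 5.1]
gripper_width: 0.0285
```

```bash
python3 - <<'E'
from h import *
s=sensors.observe();print(s['position'],s['force'],s['gripper_width'])
im=imaging.grab_frame('wrist');save('w5',im)
im=imaging.grab_frame('side');save('s5',im[120:300,170:370],3)
E
```

```text
[0.51054173 0.18991366 0.28680976] [-1.15362177  0.0311219   5.06371536] 0.028499864685427655
```

View pics/w5.png

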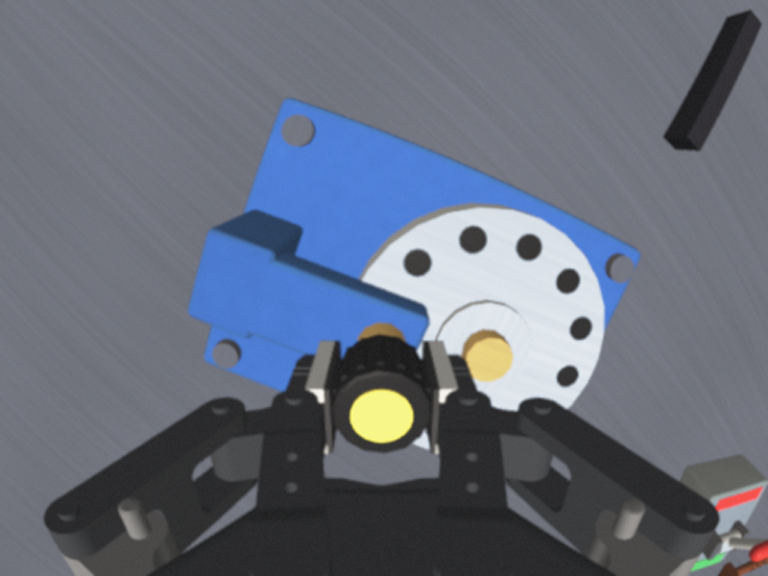

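View pics/s5.png

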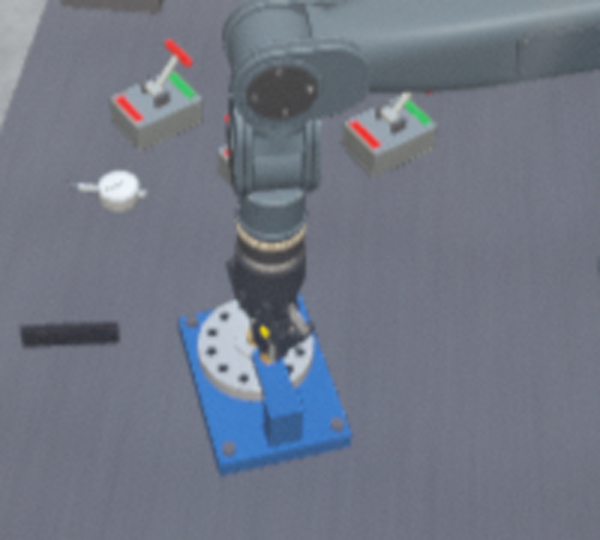

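Gripped at 28.5 mm with the dot centred at (381,416). Pulling up slowly.

Emit:
step_arm --rows "0 0 0 0.3 0 0 0; 0 0 0 0.6 0 0 0; 0 0 0 0.9 0 0 0; 0 0 0 1.2 0 0 0; 0 0 0 1.2 0 0 0"

```text
clock: 7.68
position: [0.5107, 0.1899, 0.2961]
orientation: [0.931, 0.365, -0.0, -0.001]
force: [4.3, 3.2, -9.1]
gripper_width: 0.0284
```

Emit:
step_arm --rows "0 0 0 0.2 0 0 0; 0 0 0 0.4 0 0 0; 0 0 0 0.5 0 0 0; 0 0 0 0.5 0 0 0; 0 0 0 0.5 0 0 0"

```text
clock: 8.1
position: [0.5108, 0.1899, 0.3005]
orientation: [0.931, 0.365, -0.0, -0.001]
force: [4.7, 4.7, -9.5]
gripper_width: 0.0286
```

Emit:
step_arm --rows "0 0 0 0.2 0 0 0; 0 0 0 0.3 0 0 0; 0 0 0 0.3 0 0 0; 0 0 0 0.3 0 0 0"

```text
clock: 8.43
position: [0.5108, 0.1899, 0.3033]
orientation: [0.931, 0.365, -0.001, -0.001]
force: [5.4, 3.0, -11.1]
gripper_width: 0.0281
```

Emit:
step_arm --rows "0 0 0 0.1 0 0 0; 0 0 0 0.2 0 0 0; 0 0 0 0.2 0 0 0; 0 0 0 0.2 0 0 0"

```text
clock: 8.77
position: [0.5108, 0.1899, 0.3049]
orientation: [0.931, 0.365, -0.001, -0.001]
force: [5.8, 4.1, -11.6]
gripper_width: 0.0285
```

Emit:
step_arm --rows "0 0 0 0.1 0 0 0; 0 0 0 0.2 0 0 0; 0 0 0 0.2 0 0 0; 0 0 0 0.2 0 0 0"

```text
clock: 9.1
position: [0.511, 0.19, 0.305]
orientation: [0.931, 0.365, -0.001, -0.001]
force: [7.7, 5.9, -18.5]
gripper_width: 0.0288
```

```bash
python3 - <<'E'
from h import *
s=sensors.observe();print(s['position'],s['force'],s['gripper_width'])
im=imaging.grab_frame('wrist');save('w6',im)
im=imaging.grab_frame('side');save('s6',im[120:300,170:370],4)
im=imaging.grab_frame('top');save('t6',im[120:260,130:330],4)
E
```

```text
[0.51096441 0.18997603 0.30500996] [  7.65479393   5.91197743 -18.53972662] 0.02876661415631624
```

View pics/w6.png

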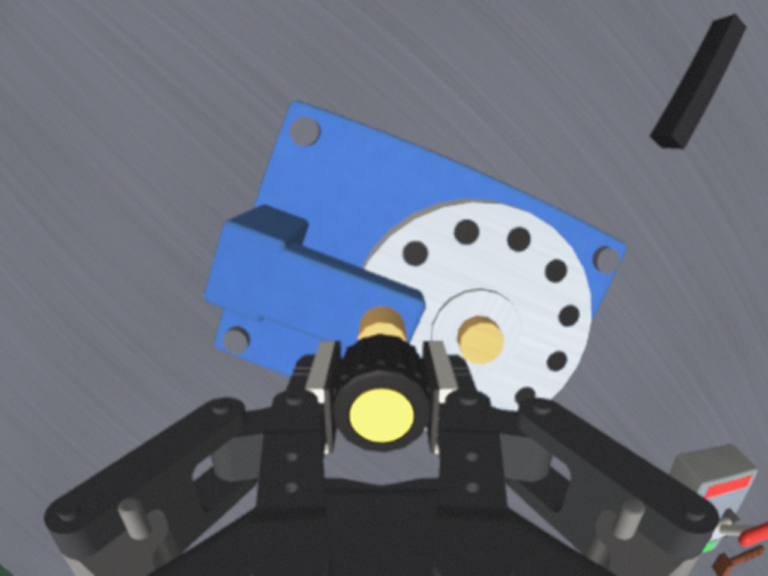

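View pics/t6.png

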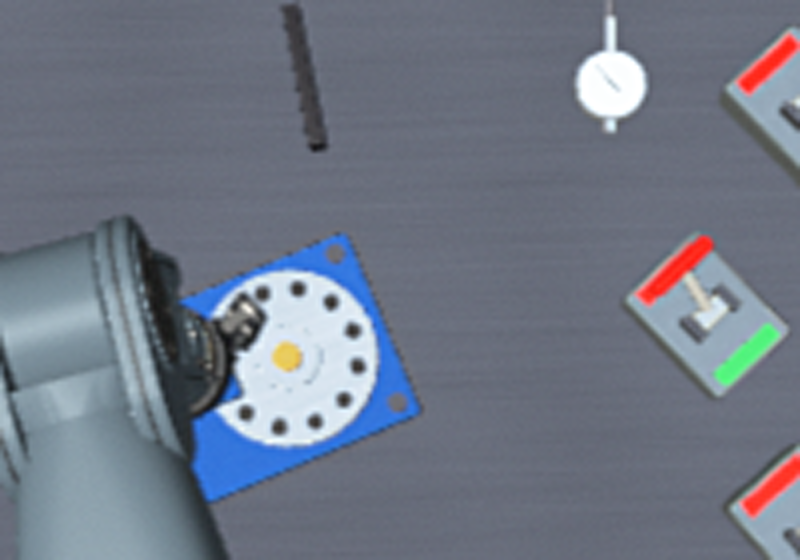

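The knob has stopped: z stays at 0.305 after an 18.2 mm rise, while the pull jumped from 11.6 to 18.5 N. The dot hasn't moved in the grip (381,415), the brass barrel now shows below the knob, and the top view has the lever over the red bar. I'll hold briefly to check for slip.

Emit:
step_arm --rows "0 0 0 0 0 0 0; 0 0 0 0 0 0 0; 0 0 0 0 0 0 0; 0 0 0 0 0 0 0; 0 0 0 0 0 0 0"

```text
clock: 9.67
position: [0.511, 0.19, 0.305]
orientation: [0.931, 0.365, -0.001, -0.001]
force: [7.6, 4.7, -17.7]
gripper_width: 0.0285
```

```bash
python3 - <<'E'
from h import *
s=sensors.observe();print(s['position'],s['force'],s['gripper_width'])
if s['force'][2]<-13 and s['gripper_width']>.026: print(bot.finish_job())
E
```

```text
[0.51096102 0.18995358 0.30501404] [  7.63083086   4.73297618 -17.7366726 ] 0.028508926866169862
the job is handed in; nothing more can be done
None
```

I pushed the leftmost isolator's lever over to the red side with the shut fingers. I then gripped the plunger knob, pulled it straight up to its stop, and handed the job in at about 9.7 s while still holding it. `finish_job` gives no verdict, so the result rests on these last checks:

- **Lever:** the top view showed it resting over the red bar, with nothing touching it.
- **Plunger:** the tool rose 18.2 mm. At the stop the pull jumped from 11.6 N to about 18 N, and the grip held at 28.5 mm without slipping.
- **Loose things:** the arm did not come near any of them. The last pictures showed the parallel and the dial looking unmoved. I did not re-measure any of the four, and I did not look at the clamp arm again after the start.
- **Disagreements:** the trained networks gave some false labels, such as calling an isolator the knob, the knob a parallel and the clamp arm a T-bolt. I overruled these from the pictures. The network's knob position in the wrist view was also about 6 mm off in x from the two colour measurements, which agreed with each other and which I used.

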